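# Hang the humidity probe in the lacquered carcass

## Task

Check the drying air inside the small carcass: lift the wooden dust cap off the hole in its top panel and stand it knob up in the shallow tray, then take the humidity probe out of its stand by its wooden handle. Lower the stem through that hole, upright and well centred, until its tip hangs about halfway between the underside of the panel and the base board; the lacquer is fresh, so the probe must never touch the carcass. Finish while holding the probe still there in the gripper, without letting go, and leave the jar, the small frame and the mallet where they are.

Things in the scene. Friction and masses are not known exactly. Their poses are not given: they have to be found in the camera images.
- carcass: Fixed open wooden carcass, 170 x 170 mm and 110 mm high, z up: black lacquered base board 12 mm thick, four 20 mm square corner posts (open sides), and on top a brown wooden panel 20 mm thick (underside 90 mm, top 110 mm above the work surface). A round 30 mm hole runs straight down through the panel's middle. Brass straps on the posts are decoration. Origin: centre of its underside, on the work surface; x and y run parallel to its sides.
- hole (a point): Centre of the hole's mouth, level with the top of the panel, 110 mm above the work surface. The hole is 30 mm in diameter and 20 mm deep (through), then 78 mm of free air down to the base board.
- cap: Loose pale wooden dust cap lying over the hole, flat underside (no spigot): disc 46 mm in diameter and 8 mm thick, with a round upright knob 24 mm in diameter standing 34 mm on its middle (42 mm high in all). Origin: centre of its underside; z points up through the knob. About 50 g.
- tray: Fixed shallow open tray of brown wood, 130 x 130 mm outside, 22 mm high, walls and floor 5 mm thick. Origin: centre of its underside, on the work surface; x and y run parallel to its sides.
- stand: Fixed probe stand, 90 x 90 mm, 130 mm high: dark wooden base board and top board, each 12 mm thick, on four 12 mm steel pillars near the corners. The probe's stem hangs in an 18 mm through hole in the middle of the top board. Origin: centre of its underside, on the work surface; z up.
- probe: Loose humidity probe, 100 to 200 g: a square wooden handle 28 x 28 mm and 70 mm tall, and under its middle a straight round steel stem 10 mm in diameter and 110 mm long. It starts upright in the stand, the handle's flat underside resting on the stand's top board 130 mm above the work surface. Origin: centre of the handle's underside; z points up along the handle, the stem lies along -z, x and y are square to the handle's faces (parallel to the stand's sides).
- probe_tip (a point): Lower end of the probe's stem, on its axis, 110 mm below the handle's underside.
- jar: Bystander: amber glass jar with a metal lid, 60 mm in diameter, 75 mm high; origin under its centre. Leave alone.
- frame: Bystander: small flat black frame, 110 x 110 mm, 18 mm thick; origin under its centre. Leave alone.
- mallet: Bystander: wooden mallet lying flat, about 210 mm long, 44 mm high; its handle lies along its x axis and its head (80 mm wide) is 90 mm to +x of its origin. Leave alone.
Mind the look-alikes: they are no part of the job. Several things have the shape of the probe; the one meant has the colours described above.

How it is judged:
By the outcome, as a careful person would: the job done as asked, in the order asked, and still so for the second after the job is handed in, while the arm keeps its last pose, push and grip.
It also fails if it takes over 64 s, if anything falls off the work surface, if the arm or the gripper's body presses on something with over 40 N, if the wrist force passes 120 N, or if a joint passes its speed limit or range.

## Robot

A 6-joint arm with a two-finger parallel gripper is mounted at the origin on the work surface. World frame = base frame: x ahead of the robot, y to its left, z up, the work surface at z = 0. Lengths are in m, angles in rad, forces in N, time in s.
With the tool pointing down it reaches from about 0.35 to 0.775 m from the base axis. Payload 7.3 kg.
Tool frame: the origin (TCP) lies at the very end of the fingers, on their centre line; the grasp point (between the pads) lies 19 mm behind it; x points along the fingers, y is the direction in which the jaws open and shut, and the axes are right-handed (so a half turn about x gives the same grasp; the last joint's range is limited). The gripper opens to 92 mm and grips with 3 to 60 N. Pads are 19 mm wide; open, the fingers measure 130 mm over their backs; the gripper's body (75 mm by 190 mm) begins 47 mm behind the grasp point.
Start: joints at [-1.387, 0.342, 1.524, -0, 1.275, -0.146], TCP at [0.17, -0.497, 0.227] pointing down, gripper open.
Joint ranges: [-2.53, 2.53], [-0.77, 2.02], [0.04, 2.7], [-1, 4.14], [0.28, 2.66], [-3.11, 3.11]. Speed limits (rad/s): [2.57, 2.57, 3.14, 3.14, 3.14, 3.14].

## Interface

Orientations are given as [roll, pitch, yaw] about the fixed x, y, z axes, in that order (R = Rz(yaw) Ry(pitch) Rx(roll)).
In Python, from cell import robot gives the robot as it stands.
- The arm moves only by the tool play_rows, never from a script. Its argument "moves" is a list that holds one entry, the list of rows, each a list of 5 numbers: the shift along the tool's x, y, z in m, then the turn about the tool's x in degrees, then the opening, from -1 (shut) to 1 (fully open), so that 0 is half open. A call has exactly 10 rows; each row shifts and turns the pose as measured when the row begins, along the tool's axes as they then stand; what a row does not reach is not made up. A row lasts 1/10 s, in which the tool goes at most 50 mm and 8.59 degrees, less where a joint would pass 70% of its speed; a pose out of reach is approached as far as the arm can. A call with a gripper value outside its range is refused whole. The fingers move at their own pace and stop on an object; "grip_force" is the grip in N (left out, the last holds). Time passes only in rows, so rows that do not move let the fingers close, or fill a call up. It gives the time, the measured TCP pose, the force and the opening at its end, in the units of the state.
- robot.observe(): the state, without advancing time (a new reading comes with each control period).
- robot.read_camera(name): name is "side" or "top" or "wrist"; returns the picture (400x640x3 uint8, red, green, blue); there is no depth.
- robot.get_calibration(name): a dict with "mtx" (3x3 intrinsics, pixels), "k1" (the pictures are not rectified: a ray, as slopes to the right and down, at radius r is drawn at 1 + k1 r^2 times it, then the intrinsics apply), "view" (4x4, takes a point from world to camera coordinates). Camera axes: x right, y up, looking along -z (the intrinsics and any distortion apply to the point x, -y, -z); pixel columns grow to the right and rows downward; lengths in m; the calibration is good to about 2 mm. A picture is of the moment at which its call begins: read the wrist's pose just before it. get_calibration takes no time and is no camera call; for the wrist camera it gives the pose at the moment of the call.
- robot.hand_in(): hands the job in, once; it reports no verdict.
Trained networks look in the newest picture that a camera, given by its name, has taken for a name from the list of things; names that differ only in an ending like _2 or _b are one class to them, and where a whole thing is asked for, a point or a joint stands for the part that bears it (a point fixed in the world has none). Each returns a list of dicts, best first, with "score" (0 to 1); they miss things now and then, are a little off and sometimes report something else, mostly with a low value. They report only what shows in the picture. A call takes as long as a camera call. They do not tell look-alikes from the thing itself.
- robot.spot_in(camera, label): "point" ([column, row] in pixels, amid what is visible of it).
The state is a dict: "time": time; "qpos": joint angles; "qvel": joint speeds; "joint_efforts": joint torques, N m; "tool_pos": TCP position; "tool_rot": TCP orientation; "contact_force": force on the tool from outside, world axes, zero at the start; "torque": the same for the moment, N m; "opening": finger opening in m.
Only numpy, scipy, OpenCV 4.12 (cv2) and the standard library are available. Lean on these libraries where they do the work, as an engineer would, in place of code of your own. Each camera call takes 0.05 s, during which the arm holds its last target.

## Working session

There is one attempt and no reset: what is moved stays moved. The work goes in short steps, Python scripts to look and compute and a tool call to move; the robot and the scene stay as the last step left them, time stands still between calls to the robot, and variables do not carry over. Pictures are saved under pics/ and viewed, and the job is handed in when it is done.

Besides the shell and the picture viewer there is one more tool, called after "Call:" by a JSON object that holds its "fn" and its "kwargs", one argument or row to a line. play_rows: Moves the arm, as the interface text tells. Its arguments: {"type":"object","properties":{"moves":{"type":"array"},"grip_force":{"type":"number"}},"required":["moves"]}

```bash
ls; mkdir -p pics
python3 - <<'E'
from cell import robot
import cv2
print(robot.observe())
for n in ("side","top"):
    im=robot.read_camera(n); cv2.imwrite(f"pics/{n}0.png",im[:,:,::-1])
    c=robot.get_calibration(n); print(n,c)
    for l in ["carcass","hole","cap","tray","stand","probe","jar","frame","mallet"]:
        try: print(l,[(d["point"],round(d["score"],2)) for d in robot.spot_in(n,l)])
        except Exception as e: print(l,e)
E
```

```text
pics
{'time': 0.0, 'qpos': array([-1.38700472e+00,  3.42729384e-01,  1.52501953e+00, -1.21775881e-05,
        1.27536093e+00, -1.45960064e-01]), 'qvel': array([-0.00039243, -0.00023225, -0.00168656,  0.00211558, -0.00106595,
       -0.00076615]), 'joint_efforts': array([ 6.68747853e-04, -4.31236446e+01, -2.44218725e+01,  7.16781802e-02,
        5.58944349e-02, -1.18532730e-04]), 'tool_pos': array([ 0.16996319, -0.49630677,  0.22604061]), 'tool_rot': array([-1.70908145,  1.56927909,  1.76226643]), 'contact_force': array([-0.4381802 ,  0.3471245 ,  0.40510072]), 'torque': array([0.0268094 , 0.02218532, 0.06528724]), 'opening': 0.091692030368357}
side {'mtx': array([[442.15664908,   0.        , 312.30670038],
       [  0.        , 442.15664908, 198.44053017],
       [  0.        ,   0.        ,   1.        ]]), 'k1': -0.06562104369373281, 'view': array([[-0.88740737, -0.46065432,  0.01748577,  0.48082837],
       [ 0.33276879, -0.61387576,  0.71583621, -0.21048403],
       [-0.31901895,  0.64105705,  0.69804926, -1.22189055],
       [ 0.        ,  0.        ,  0.        ,  1.        ]])
[... 469 characters left out ...]
  0.        , 477.16676629, 199.10195679],
       [  0.        ,   0.        ,   1.        ]]), 'k1': 0.043419940031379715, 'view': array([[ 0.02056754, -0.99967063, -0.01534956,  0.03237205],
       [ 0.99484942,  0.01893935,  0.0995788 , -0.55674119],
       [-0.09925529, -0.01731859,  0.99491128, -1.29528557],
       [ 0.        ,  0.        ,  0.        ,  1.        ]])}
carcass [([312.8, 199.2], 0.66)]
hole [([310.3, 194.2], 0.69)]
cap [([314.8, 192.6], 0.61)]
tray [([463.6, 240.3], 0.87)]
stand [([229.3, 225.6], 0.85)]
probe [([251.6, 267.5], 0.56), ([217.1, 223.6], 0.46)]
jar [([247.6, 155.5], 0.67)]
frame [([312.1, 197.2], 0.66)]
mallet [([434.6, 160.8], 0.8), ([216.4, 223.8], 0.27)]
```

View pics/side0.png

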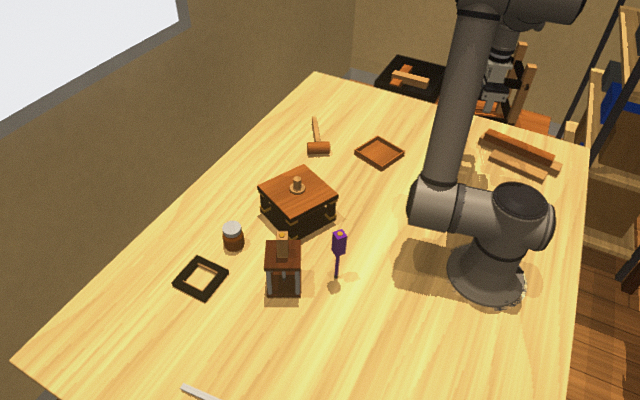

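View pics/top0.png

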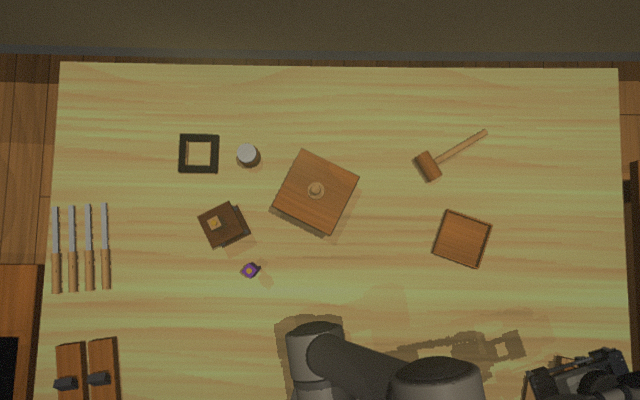

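Run:
```python
import cv2
a=cv2.imread("pics/side0.png")[120:320,170:430]; cv2.imwrite("pics/sidec.png",cv2.resize(a,None,fx=3,fy=3,interpolation=cv2.INTER_CUBIC))
a=cv2.imread("pics/top0.png")[120:310,190:440]; cv2.imwrite("pics/topc.png",cv2.resize(a,None,fx=3,fy=3,interpolation=cv2.INTER_CUBIC))
```

```text
(no output)
```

View pics/sidec.png

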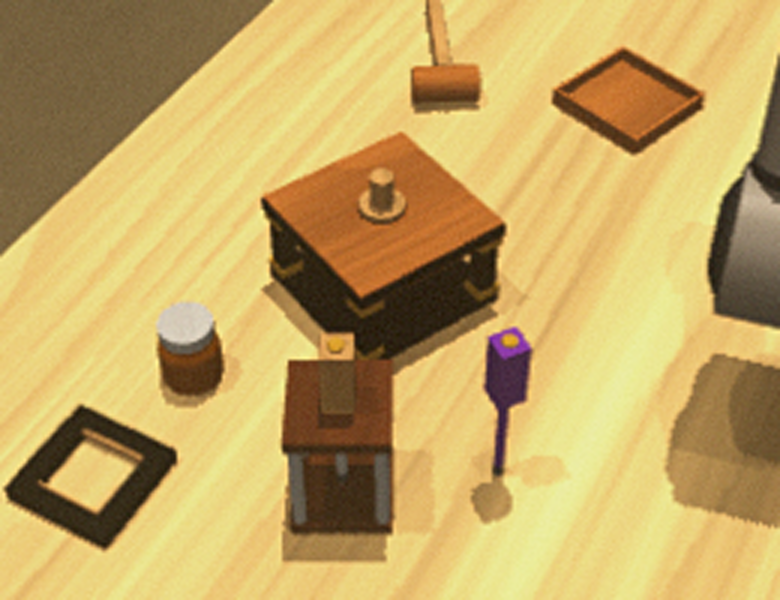

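View pics/topc.png

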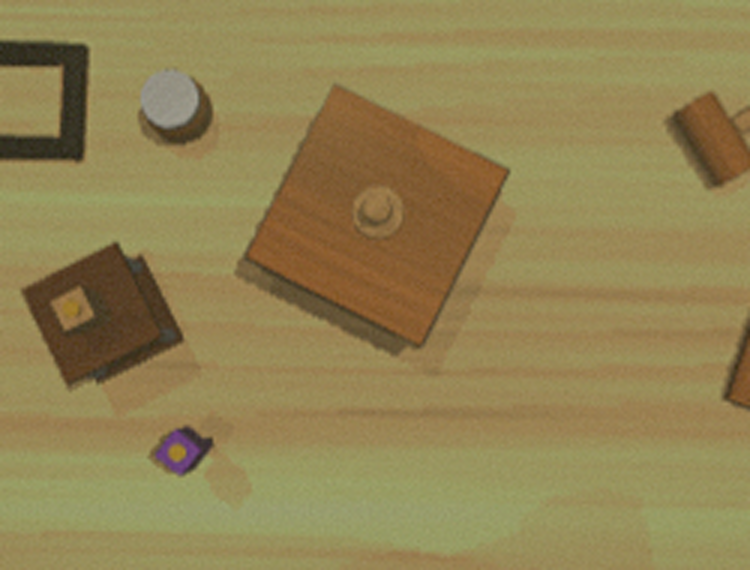

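```bash
cat > h.py <<'E'
import numpy as np, cv2
from cell import robot
from scipy.optimize import least_squares
from scipy.spatial.transform import Rotation as R
def proj(c,P):
    P=np.atleast_2d(P); q=P@c["view"][:3,:3].T+c["view"][:3,3]
    s=np.c_[q[:,0]/-q[:,2],-q[:,1]/-q[:,2]]
    s=s*(1+c["k1"]*(s**2).sum(1,keepdims=True)); m=c["mtx"]
    return np.c_[s[:,0]*m[0,0]+m[0,2],s[:,1]*m[1,1]+m[1,2]]
def topix(c,uv,z):
    f=lambda p: proj(c,[p[0],p[1],z])[0]-uv
    return least_squares(f,[0.55,0]).x
def fitsq(obs,half,z,x0):
    # obs: list of (calib, 4 corners in any cyclic order) -> x,y,yaw mod 90
    def pts(p):
        c,s=np.cos(p[2]),np.sin(p[2])
        return np.array([[p[0]+half*(a*c-b*s),p[1]+half*(a*s+b*c),z] for a,b in((1,1),(-1,1),(-1,-1),(1,-1))])
    def res(p):
        r=[]
        for c,uv in obs:
            q=proj(c,pts(p)); d=np.linalg.norm(q[:,None]-np.asarray(uv)[None],axis=2); 
            r.append((q[None]-np.asarray(uv)[:,None])[np.arange(len(uv)),d.argmin(0)].ravel())
        return np.concatenate(r)
    best=min((least_squares(res,[*x0,t]) for t in np.radians(np.arange(0,90,15))),key=lambda o:o.cost)
    p=best.x; return p[0],p[1],np.degrees(p[2])%90,np.sqrt(2*best.cost/len(best.fun))
E
cat > m.py <<'E'
from h import *
S=robot.get_calibration("side");T=robot.get_calibration("top")
f=lambda L,o:[(a/3+o[0],b/3+o[1]) for a,b in L]
s=lambda L:(S,f(L,(170,120)));t=lambda L:(T,f(L,(190,120)))
def go(n,o,h,z):
    x0=topix(o[0][0],np.mean(o[0][1],0),z)
    print(n,*[np.round(fitsq(q,h,z,x0),4) for q in (o,)+tuple([i] for i in o)])
go("carc",(t([(335,85),(508,170),(420,346),(247,258)]),s([(403,133),(264,200),(362,294),(505,230)])),.085,.110)
go("stand",(t([(118,243),(22,290),(70,387),(163,335)]),s([(287,361),(392,361),(393,447),(284,447)])),.045,.130)
go("probe",(t([(80,286),(50,297),(66,330),(96,317)]),s([(321,334),(354,334),(354,358),(320,358)])),.014,.200)
go("tray",((T,[(451,209),(492,224),(480,269),(431,252)]),s([(624,48),(703,96),(635,151),(554,97)])),.065,.022)
for n,a,b,z in (("knob",(377,208),(381,174),.152),("disc",(378,212),(382,206),.116),("purple",(177,452),(510,340),.2)):
    print(n,topix(T,np.array(f([a],(190,120))[0]),z),topix(S,np.array(f([b],(170,120))[0]),z))
E
python3 m.py
python3 - <<'E'
from h import *
c=robot.get_calibration("wrist");print(c); o=robot.observe(); print(R.from_euler("xyz",o["tool_rot"]).as_matrix().round(3))
E
```

```text
carc [5.67000e-01 4.68000e-02 6.42039e+01 1.20190e+00] [5.6800e-01 4.4500e-02 6.4466e+01 2.6130e-01] [5.64100e-01 5.28000e-02 6.37452e+01 1.01860e+00]
stand [ 0.476   0.287  28.842   1.0905] [ 0.4761  0.2836 28.6591  0.3462] [ 0.4748  0.2917 29.0773  0.3257]
probe [ 0.4768  0.2869 27.339   0.8851] [ 0.4777  0.2849 26.0741  0.4846] [ 0.475   0.2902 28.9806  0.4076]
tray [ 0.4548 -0.3572 70.8327  2.0559] [ 0.4562 -0.3607 70.5329  1.4659] [ 0.4494 -0.3406 71.572   0.8802]
knob [0.5682883  0.04409829] [0.56952108 0.04766515]
disc [0.56916007 0.04387497] [0.56587185 0.05276589]
purple [0.36491037 0.19751189] [0.35718077 0.21972237]
{'mtx': array([[329.82045802,   0.        , 318.6217556 ],
       [  0.        , 329.82045802, 198.36398265],
       [  0.        ,   0.        ,   1.        ]]), 'k1': 0.010906316156865799, 'view': array([[ 3.24039856e-01, -9.46043320e-01,  4.56385245e-04,
        -5.23815477e-01],
       [ 8.99237093e-01,  3.07857799e-01, -3.10799334e-01,
         3.96967327e-02],
       [ 2.93889132e-01,  1.01121770e-01,  9.50475442e-01,
        -3.91529774e-01],
       [ 0.00000000e+00,  0.00000000e+00,  0.00000000e+00,
         1.00000000e+00]])}
[[ 0.     0.324 -0.946]
 [-0.    -0.946 -0.324]
 [-1.     0.    -0.   ]]
```

```bash
cat >> h.py <<'E'
def plan(x,y,z,jaw=None,n=10,show=True):
    """tool-axis total: shift along current tool axes, turn deg about tool x"""
    o=robot.observe(); M=R.from_euler("xyz",o["tool_rot"]).as_matrix()
    d=np.array([x,y,z])-o["tool_pos"]; cur=np.degrees(np.arctan2(M[1,1],M[0,1]))
    turn=0 if jaw is None else -((jaw-cur+90)%180-90)
    print("t %.2f tcp %s jaw %.2f tilt %s dworld %s turn %.2f"%(o["time"],o["tool_pos"].round(4),cur,M[:2,0].round(4),d.round(4),turn))
    a=np.radians(turn/n); v=M.T@(d/n)*1000
    for i in range(n):
        # tool axes turned by i*a about x
        c,s=np.cos(i*a),np.sin(i*a)
        print([round(v[0],1),round(c*v[1]+s*v[2],1),round(-s*v[1]+c*v[2],1),round(turn/n,2)],end=" ")
    print()
E
python3 - <<'E'
from h import *
c=robot.get_calibration("wrist");V=c["view"];C=-V[:3,:3].T@V[:3,3];o=robot.observe();M=R.from_euler("xyz",o["tool_rot"]).as_matrix()
print("cam in tool",M.T@(C-o["tool_pos"]),"axis in tool",M.T@(-V[2,:3]), "right",M.T@V[0,:3])
print(o["opening"]); plan(.568,.045,.30,n=20)
E
```

```text
cam in tool [-0.15795736 -0.00137876 -0.08402132] axis in tool [9.50473528e-01 3.52868178e-04 3.10805320e-01] right [-3.13868788e-04  9.99999935e-01 -1.75493074e-04]
0.0919095426097537
t 1.00 tcp [ 0.1701 -0.4967  0.2268] jaw -71.10 tilt [ 0.0001 -0.0001] dworld [0.3979 0.5417 0.0732] turn 0.00
[np.float64(-3.7), np.float64(-19.2), np.float64(-27.6), 0.0] [np.float64(-3.7), np.float64(-19.2), np.float64(-27.6), 0.0] [np.float64(-3.7), np.float64(-19.2), np.float64(-27.6), 0.0] [np.float64(-3.7), np.float64(-19.2), np.float64(-27.6), 0.0] [np.float64(-3.7), np.float64(-19.2), np.float64(-27.6), 0.0] [np.float64(-3.7), np.float64(-19.2), np.float64(-27.6), 0.0] [np.float64(-3.7), np.float64(-19.2), np.float64(-27.6), 0.0] [np.float64(-3.7), np.float64(-19.2), np.float64(-27.6), 0.0] [np.float64(-3.7), np.float64(-19.2), np.float64(-27.6), 0.0] [np.float64(-3.7), np.float64(-19.2), np.float64(-27.6), 0.0] [np.float64(-3.7), np.float64(-19.2), np.float64(-27.6), 0.0] [np.float64(-3.7), np.float64(-19.2), np.float64(-27.6), 0.0] [np.float64(-3.7), np.float64(-19.2), np.float64(-27.6), 0.0] [np.float64(-3.7), np.float64(-19.2), np.float64(-27.6), 0.0] [np.float64(-3.7), np.float64(-19.2), np.float64(-27.6), 0.0] [np.float64(-3.7), np.float64(-19.2), np.float64(-27.6), 0.0] [np.float64(-3.7), np.float64(-19.2), np.float64(-27.6), 0.0] [np.float64(-3.7), np.float64(-19.2), np.float64(-27.6), 0.0] [np.float64(-3.7), np.float64(-19.2), np.float64(-27.6), 0.0] [np.float64(-3.7), np.float64(-19.2), np.float64(-27.6), 0.0]
```

Call:
{"fn": "play_rows", "kwargs": {
  "moves": [
    [[-0.02,0,0,0,1],[-0.02,-0.01,-0.01,0,1],[-0.02,-0.02,-0.028,0,1],[-0.01,-0.022,-0.032,0,1],[0,-0.022,-0.032,0,1],[0,-0.022,-0.032,0,1],[0,-0.022,-0.032,0,1],[0,-0.022,-0.032,0,1],[0,-0.022,-0.032,0,1],[0,-0.022,-0.032,0,1]]
  ]
}}

```text
time: 2.0
tool_pos: [0.3626, -0.2325, 0.2998]
tool_rot: [2.21, 1.568, -0.612]
contact_force: [0.3, -0.1, 0.1]
opening: 0.0915
```

Run:
```python
from h import *
plan(.54,.02,.30,n=1)
```

```text
t 2.00 tcp [ 0.3626 -0.2325  0.2998] jaw -71.65 tilt [ 0.0025 -0.0018] dworld [1.774e-01 2.525e-01 2.000e-04] turn 0.00
[np.float64(-0.2), np.float64(-183.9), np.float64(-247.8), 0.0]
```

Call:
{"fn": "play_rows", "kwargs": {
  "moves": [
    [[0,-0.024,-0.032,0,1],[0,-0.024,-0.032,0,1],[0,-0.024,-0.032,0,1],[0,-0.024,-0.032,0,1],[0,-0.024,-0.032,0,1],[0,-0.024,-0.032,0,1],[0,-0.02,-0.025,0,1],[0,-0.012,-0.016,0,1],[0,-0.006,-0.008,0,1],[0,0,0,0,1]]
  ]
}}

```text
time: 3.0
tool_pos: [0.5413, 0.0321, 0.3001]
tool_rot: [2.334, 1.565, -0.481]
contact_force: [-0.6, -0.3, -0.3]
opening: 0.0918
```

Run:
```python
from h import *
o=robot.observe(); c=robot.get_calibration("wrist"); im=robot.read_camera("wrist"); cv2.imwrite("pics/w1.png",im[:,:,::-1])
np.save("w1.npy",c["view"])
plan(.568,.045,.22,n=1)
for l in ("hole","cap","carcass","stand","probe"):print(l,robot.spot_in("wrist",l))
```

```text
t 3.05 tcp [0.541  0.0315 0.3001] jaw -71.33 tilt [ 0.0049 -0.0029] dworld [ 0.027   0.0135 -0.0801] turn 0.00
[np.float64(80.2), np.float64(-4.5), np.float64(-29.7), 0.0] 
hole [{'point': [307.0, 120.8], 'score': 0.76}]
cap [{'point': [316.1, 140.9], 'score': 0.59}]
carcass [{'point': [306.6, 122.6], 'score': 0.71}, {'point': [563.7, 139.0], 'score': 0.32}]
stand []
probe [{'point': [149.9, 249.6], 'score': 0.98}, {'point': [35.2, 160.9], 'score': 0.63}]
```

View pics/w1.png

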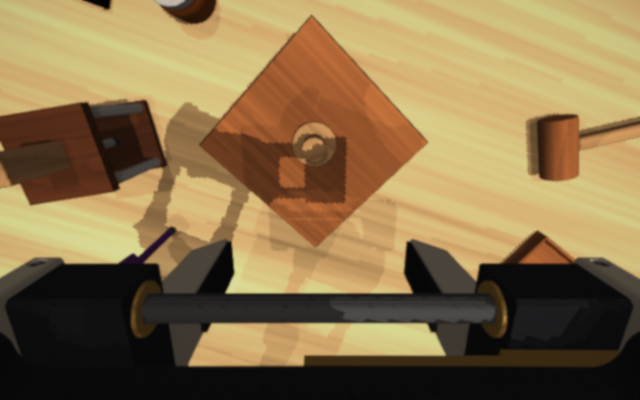

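Run:
```python
from h import *
c=robot.get_calibration("wrist"); c["view"]=np.load("w1.npy")
print(fitsq([(c,[(312,15),(428,141),(316,247),(200,144)])],.085,.11,(.567,.045)))
print(topix(c,np.array([316,139.5]),.152),topix(c,np.array([315,144.5]),.117))
im=cv2.imread("pics/w1.png")[95:195,260:380]; cv2.imwrite("pics/w1c.png",cv2.resize(im,None,fx=5,fy=5,interpolation=cv2.INTER_CUBIC))
```

```text
(np.float64(0.5700875454716196), np.float64(0.047357498585035636), np.float64(64.4514431032365), np.float64(0.4090474371531974))
[0.57977376 0.04839899] [0.57002866 0.04632241]
```

View pics/w1c.png

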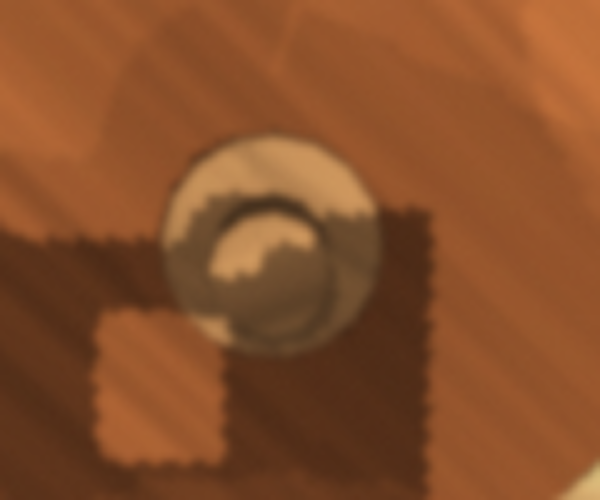

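Run:
```python
from h import *
c=robot.get_calibration("wrist"); c["view"]=np.load("w1.npy")
print(topix(c,np.array([314,150.]),.152),topix(c,np.array([314.2,144.2]),.118))
plan(.5705,.047,.17,n=1)
```

```text
[0.56996856 0.04706851] [0.57020224 0.04724302]
t 3.30 tcp [0.5407 0.0303 0.3007] jaw -71.46 tilt [ 0.0059 -0.003 ] dworld [ 0.0298  0.0167 -0.1307] turn 0.00
[np.float64(130.8), np.float64(-6.9), np.float64(-32.9), 0.0]
```

Call:
{"fn": "play_rows", "kwargs": {
  "moves": [
    [[0.01,-0.002,-0.008,0,1],[0.015,-0.002,-0.01,0,1],[0.02,-0.002,-0.01,0,1],[0.02,-0.001,-0.005,0,1],[0.02,0,0,0,1],[0.02,0,0,0,1],[0.015,0,0,0,1],[0.01,0,0,0,1],[0,0,0,0,1],[0,0,0,0,1]]
  ]
}}

```text
time: 4.3
tool_pos: [0.5731, 0.0482, 0.1559]
tool_rot: [1.191, 1.568, -1.631]
contact_force: [0.2, -0.2, 0.5]
opening: 0.0918
```

Run:
```python
from h import *
c=robot.get_calibration("wrist"); im=robot.read_camera("wrist"); cv2.imwrite("pics/w2.png",im[:,:,::-1])
np.save("w2.npy",c["view"])
for i in range(3): plan(.570,.047,.124,n=1); robot.read_camera("wrist")
print(proj(c,[[.570,.047,.152],[.57,.047,.118]]))
```

```text
t 4.35 tcp [0.5731 0.0482 0.156 ] jaw -71.65 tilt [-0.0001 -0.0024] dworld [-0.0031 -0.0012 -0.032 ] turn 0.00
[np.float64(32.0), np.float64(0.1), np.float64(3.3), 0.0] 
t 4.40 tcp [0.5733 0.0481 0.1565] jaw -71.65 tilt [ 0.0008 -0.0024] dworld [-0.0033 -0.0011 -0.0325] turn 0.00
[np.float64(32.5), np.float64(-0.0), np.float64(3.5), 0.0] 
t 4.45 tcp [0.5734 0.0481 0.1569] jaw -71.65 tilt [ 0.0016 -0.0025] dworld [-0.0034 -0.0011 -0.0329] turn 0.00
[np.float64(32.9), np.float64(-0.2), np.float64(3.6), 0.0] 
[[321.19635588 258.03789672]
 [320.67109091 232.60732461]]
```

View pics/w2.png

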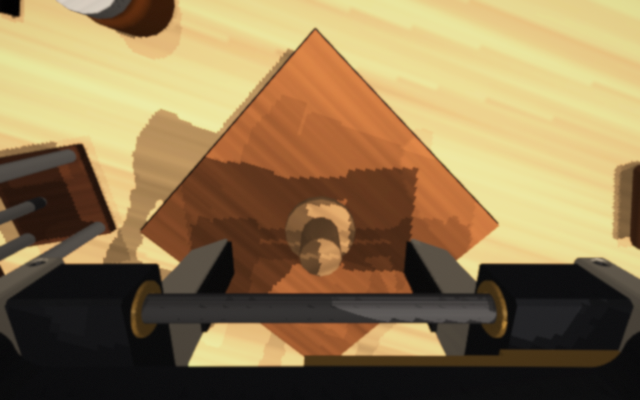

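Knob top shows at about (320,257), the disc at (320,231), both as predicted. I'll descend and grip.

Call:
{"fn": "play_rows", "kwargs": {
  "moves": [
    [[0.004,0,0.002,0,1],[0.008,0,0.002,0,1],[0.01,0,0,0,1],[0.007,0,0,0,1],[0.002,0,0,0,1],[0,0,0,0,1],[0,0,0,0,0],[0,0,0,0,-0.3],[0,0,0,0,-0.6],[0,0,0,0,-0.8]]
  ],
  "grip_force": 15
}}

```text
time: 5.5
tool_pos: [0.5702, 0.0465, 0.1248]
tool_rot: [2.335, 1.565, -0.486]
contact_force: [0.3, -0.2, -0.4]
opening: 0.0645
```

Call:
{"fn": "play_rows", "kwargs": {
  "moves": [
    [[0,0,0,0,-1],[0,0,0,0,-1],[0,0,0,0,-1],[0,0,0,0,-1],[0,0,0,0,-1],[0,0,0,0,-1],[0,0,0,0,-1],[0,0,0,0,-1],[0,0,0,0,-1],[0,0,0,0,-1]]
  ],
  "grip_force": 15
}}

```text
time: 6.5
tool_pos: [0.5704, 0.0465, 0.1253]
tool_rot: [2.4, 1.564, -0.421]
contact_force: [0.1, 0.1, 0.2]
opening: 0.0237
```

Call:
{"fn": "play_rows", "kwargs": {
  "moves": [
    [[-0.005,0,0,0,-1],[-0.015,0,0,0,-1],[-0.025,0,0,0,-1],[-0.03,0,0,0,-1],[-0.03,0.012,0,0,-1],[-0.02,0.025,0.005,0,-1],[0,0.035,0.01,0,-1],[0,0.035,0.01,0,-1],[0,0.035,0.01,0,-1],[0,0.035,0.01,0,-1]]
  ]
}}

```text
time: 7.5
tool_pos: [0.583, -0.1361, 0.2593]
tool_rot: [2.431, 1.563, -0.381]
contact_force: [0.4, -0.2, -0.7]
opening: 0.0238
```

Run:
```python
from h import *
im=robot.read_camera("wrist"); cv2.imwrite("pics/w3.png",im[:,:,::-1])
plan(.50,-.30,.24,n=1); print(robot.observe()["opening"])
```

```text
t 7.55 tcp [ 0.583  -0.1421  0.2591] jaw -71.37 tilt [ 0.0072 -0.0067] dworld [-0.083  -0.1579 -0.0191] turn 0.00
[np.float64(19.5), np.float64(122.9), np.float64(129.2), 0.0] 
0.023611288764228393
```

View pics/w3.png

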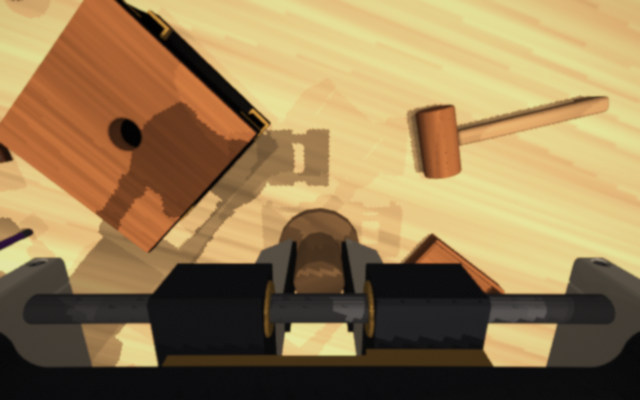

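Call:
{"fn": "play_rows", "kwargs": {
  "moves": [
    [[0,0.015,0.03,0,-1],[0,0.015,0.03,0,-1],[0,0.015,0.03,0,-1],[0,0.015,0.03,0,-1],[0,0.015,0.03,0,-1],[0,0.015,0.03,0,-1],[0,0.01,0.02,0,-1],[0,0.005,0.01,0,-1],[0,0,0,0,-1],[0,0,0,0,-1]]
  ]
}}

```text
time: 8.55
tool_pos: [0.411, -0.3151, 0.2603]
tool_rot: [2.12, 1.56, -0.701]
contact_force: [0.3, 0.1, 0.4]
opening: 0.0234
```

Run:
```python
from h import *
c=robot.get_calibration("wrist");np.save("w4.npy",c["view"])
im=robot.read_camera("wrist"); cv2.imwrite("pics/w4.png",im[:,:,::-1])
plan(.455,-.357,.24,n=1); print(robot.spot_in("wrist","tray"))
```

```text
t 8.60 tcp [ 0.4111 -0.315   0.2602] jaw -71.58 tilt [ 0.0085 -0.0073] dworld [ 0.0439 -0.042  -0.0202] turn 0.00
[np.float64(20.9), np.float64(53.5), np.float64(-28.2), 0.0] 
[{'point': [364.6, 134.2], 'score': 0.92}, {'point': [40.3, 12.1], 'score': 0.53}]
```

View pics/w4.png

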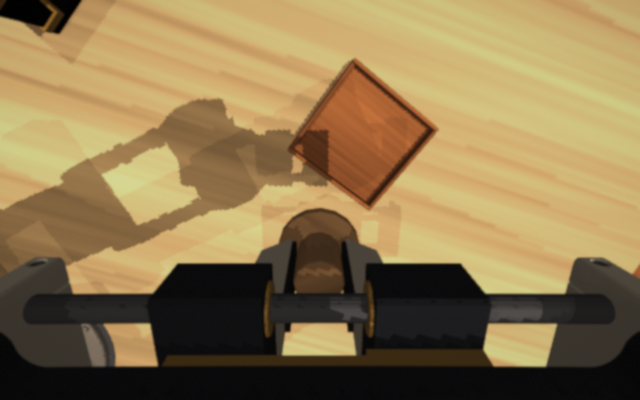

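Run:
```python
from h import *
c=robot.get_calibration("wrist");c["view"]=np.load("w4.npy")
p=fitsq([(c,[(353,59),(438,129),(369,208),(290,149)])],.065,.022,(.455,-.357));print(p)
plan(p[0],p[1],.03,n=1)
```

```text
(np.float64(0.4561166061429606), np.float64(-0.3563666052768709), np.float64(71.48409214425945), np.float64(2.0167825737176597))
t 8.65 tcp [ 0.4113 -0.3148  0.2601] jaw -71.54 tilt [ 0.0084 -0.0072] dworld [ 0.0449 -0.0415 -0.2301] turn 0.00
[np.float64(230.8), np.float64(51.4), np.float64(-28.1), 0.0]
```

Call:
{"fn": "play_rows", "kwargs": {
  "moves": [
    [[0.005,0.008,-0.004,0,-1],[0.01,0.01,-0.005,0,-1],[0.02,0.012,-0.006,0,-1],[0.025,0.012,-0.007,0,-1],[0.03,0.009,-0.006,0,-1],[0.03,0,0,0,-1],[0.025,0,0,0,-1],[0.015,0,0,0,-1],[0.005,0,0,0,-1],[0,0,0,0,-1]]
  ]
}}

```text
time: 9.65
tool_pos: [0.466, -0.3563, 0.0808]
tool_rot: [2.25, 1.562, -0.561]
contact_force: [-0.3, -0.3, -0.2]
opening: 0.0237
```

Run:
```python
from h import *
plan(.456,-.356,.022,n=1); print(robot.observe()["contact_force"])
```

```text
t 9.65 tcp [ 0.466  -0.3563  0.0808] jaw -71.07 tilt [ 0.0077 -0.0049] dworld [-0.01    0.0003 -0.0588] turn 0.00
[np.float64(58.7), np.float64(-4.0), np.float64(9.7), 0.0] 
[-0.25999475 -0.26146306 -0.22189972]
```

Call:
{"fn": "play_rows", "kwargs": {
  "moves": [
    [[0.008,-0.001,0.003,0,-1],[0.012,-0.001,0.003,0,-1],[0.014,-0.001,0.002,0,-1],[0.01,0,0,0,-1],[0.006,0,0,0,-1],[0.004,0,0,0,-1],[0.002,0,0,0,-1],[0,0,0,0,-1],[0,0,0,0,-1],[0,0,0,0,-1]]
  ]
}}

```text
time: 10.65
tool_pos: [0.4612, -0.3595, 0.0264]
tool_rot: [2.122, 1.55, -0.689]
contact_force: [-0.3, -0.3, -0.8]
opening: 0.0236
```

Run:
```python
from h import *
im=robot.read_camera("side"); cv2.imwrite("pics/s2.png",cv2.resize(im[100:220,300:460,::-1],None,fx=4,fy=4))
plan(.456,-.356,.020,n=1); print(robot.observe()["contact_force"])
```

```text
t 10.70 tcp [ 0.4613 -0.3595  0.0265] jaw -71.01 tilt [ 0.0159 -0.0131] dworld [-0.0053  0.0035 -0.0065] turn 0.00
[np.float64(6.3), np.float64(-5.2), np.float64(3.9), 0.0] 
[-0.05937501 -0.50838393 -1.04555694]
```

View pics/s2.png

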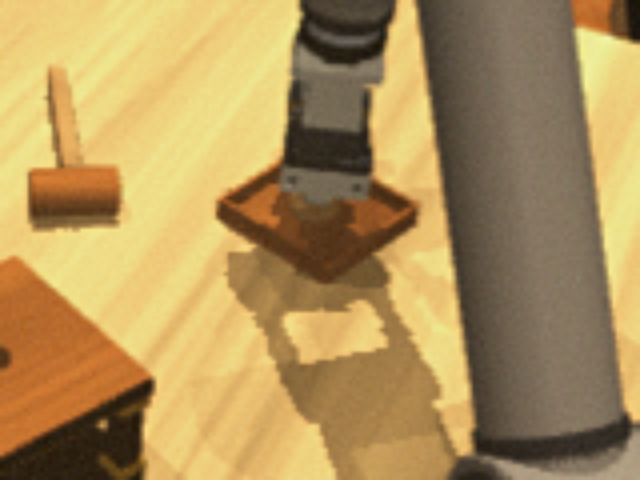

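Call:
{"fn": "play_rows", "kwargs": {
  "moves": [
    [[0.001,-0.001,0.001,0,-1],[0.001,-0.001,0.001,0,-1],[0.001,-0.001,0.001,0,-1],[0.001,-0.001,0.001,0,-1],[0.001,0,0,0,-1],[0.001,0,0,0,-1],[0,0,0,0,-1],[0,0,0,0,-1],[0,0,0,0,-1],[0,0,0,0,-1]]
  ]
}}

```text
time: 11.7
tool_pos: [0.456, -0.3571, 0.0206]
tool_rot: [2.116, 1.549, -0.694]
contact_force: [-0.1, 1.1, 0.2]
opening: 0.0236
```

Run:
```python
from h import *
plan(.456,-.356,.019,n=1); print(robot.observe()["contact_force"])
```

```text
t 11.70 tcp [ 0.456  -0.3571  0.0206] jaw -71.01 tilt [ 0.0165 -0.0137] dworld [-0.      0.0011 -0.0016] turn 0.00
[np.float64(1.6), np.float64(-1.0), np.float64(-0.3), 0.0] 
[-0.12575629  1.06884713  0.15861462]
```

Call:
{"fn": "play_rows", "kwargs": {
  "moves": [
    [[0.001,0,0,0,-1],[0.0005,0,0,0,-1],[0,0,0,0,-1],[0,0,0,0,-0.4],[0,0,0,0,-0.3],[0,0,0,0,-0.2],[0,0,0,0,-0.1],[0,0,0,0,0],[0,0,0,0,0],[0,0,0,0,0]]
  ]
}}

```text
time: 12.7
tool_pos: [0.4564, -0.3574, 0.02]
tool_rot: [2.111, 1.548, -0.699]
contact_force: [-0.8, -0.9, 0.4]
opening: 0.0462
```

Run:
```python
from h import *
plan(.456,-.356,.019,n=1); print(robot.observe())
```

```text
t 12.70 tcp [ 0.4564 -0.3574  0.02  ] jaw -71.00 tilt [ 0.0173 -0.0145] dworld [-0.0004  0.0014 -0.001 ] turn 0.00
[np.float64(1.0), np.float64(-1.5), np.float64(-0.1), 0.0] 
{'time': 12.7, 'qpos': array([-0.79777127,  0.66231131,  1.62373095,  0.00301024,  0.8330962 ,
        0.43936346]), 'qvel': array([-6.04568548e-04,  1.20146884e-03, -2.03910655e-03, -2.50898047e-03,
       -6.06610311e-04,  3.32155377e-05]), 'joint_efforts': array([ 5.61090983e-04, -5.22574818e+01, -1.80437654e+01,  7.51774153e-02,
       -1.05972555e-01,  2.00573726e-03]), 'tool_pos': array([ 0.45637196, -0.35738485,  0.02002846]), 'tool_rot': array([ 2.11104221,  1.54822968, -0.6988885 ]), 'contact_force': array([-0.84802344, -0.87234923,  0.37550202]), 'torque': array([-0.06378444, -0.05356917, -0.01940041]), 'opening': 0.04617267558411112}
```

Call:
{"fn": "play_rows", "kwargs": {
  "moves": [
    [[-0.003,0,0,0,0],[-0.008,0,0,0,0],[-0.015,0,0,0,0],[-0.025,0,0,0,0],[-0.04,0,0,0,0],[-0.05,0,0,0,0],[-0.05,0,0,0,0],[-0.04,0,0,0,0.5],[-0.01,0,0,0,1],[0,0,0,0,1]]
  ]
}}

```text
time: 13.7
tool_pos: [0.4512, -0.3529, 0.2745]
tool_rot: [2.106, 1.547, -0.704]
contact_force: [-0.0, -0.0, -0.6]
opening: 0.0656
```

Run:
```python
from h import *
im=robot.read_camera("side"); cv2.imwrite("pics/s3.png",cv2.resize(im[100:220,300:460,::-1],None,fx=4,fy=4))
plan(.476,.287,.29,jaw=118.9,n=1)
print(robot.observe()["qpos"])
```

```text
t 13.75 tcp [ 0.4511 -0.3528  0.2737] jaw -71.01 tilt [ 0.0177 -0.0149] dworld [0.0249 0.6398 0.0163] turn -9.91
[np.float64(-25.4), np.float64(-596.4), np.float64(-232.1), np.float64(-9.91)] 
[-0.79877279  0.38695836  1.32633849  0.00228344  1.40529511  0.44004479]
```

View pics/s3.png

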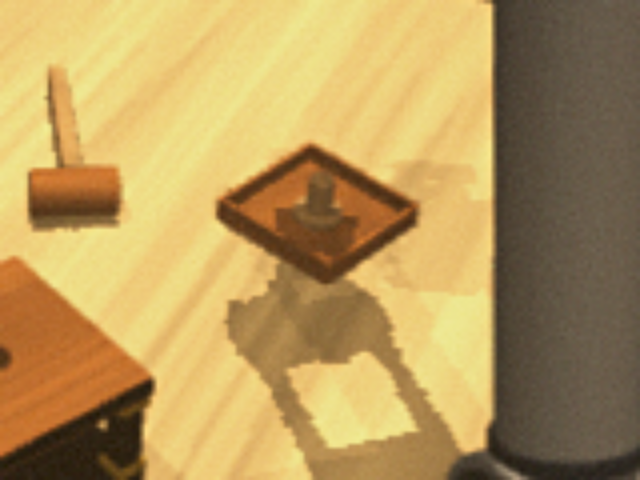

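Run:
```python
from h import *
plan(.445,.262,.29,jaw=118.9,n=20)
```

```text
t 13.75 tcp [ 0.4511 -0.3528  0.2737] jaw -71.01 tilt [ 0.0177 -0.0149] dworld [-0.0061  0.6148  0.0163] turn -9.91
[np.float64(-1.3), np.float64(-29.1), np.float64(-9.7), np.float64(-0.5)] [np.float64(-1.3), np.float64(-29.1), np.float64(-10.0), np.float64(-0.5)] [np.float64(-1.3), np.float64(-29.0), np.float64(-10.2), np.float64(-0.5)] [np.float64(-1.3), np.float64(-28.9), np.float64(-10.5), np.float64(-0.5)] [np.float64(-1.3), np.float64(-28.8), np.float64(-10.7), np.float64(-0.5)] [np.float64(-1.3), np.float64(-28.7), np.float64(-11.0), np.float64(-0.5)] [np.float64(-1.3), np.float64(-28.6), np.float64(-11.2), np.float64(-0.5)] [np.float64(-1.3), np.float64(-28.5), np.float64(-11.5), np.float64(-0.5)] [np.float64(-1.3), np.float64(-28.4), np.float64(-11.7), np.float64(-0.5)] [np.float64(-1.3), np.float64(-28.3), np.float64(-12.0), np.float64(-0.5)] [np.float64(-1.3), np.float64(-28.2), np.float64(-12.2), np.float64(-0.5)] [np.float64(-1.3), np.float64(-28.1), np.float64(-12.5), np.float64(-0.5)] [np.float64(-1.3), np.float64(-28.0), np.float64(-12.7), np.float64(-0.5)] [np.float64(-1.3), np.float64(-27.9), np.float64(-12.9), np.float64(-0.5)] [np.float64(-1.3), np.float64(-27.8), np.float64(-13.2), np.float64(-0.5)] [np.float64(-1.3), np.float64(-27.6), np.float64(-13.4), np.float64(-0.5)] [np.float64(-1.3), np.float64(-27.5), np.float64(-13.7), np.float64(-0.5)] [np.float64(-1.3), np.float64(-27.4), np.float64(-13.9), np.float64(-0.5)] [np.float64(-1.3), np.float64(-27.3), np.float64(-14.1), np.float64(-0.5)] [np.float64(-1.3), np.float64(-27.2), np.float64(-14.4), np.float64(-0.5)]
```

Call:
{"fn": "play_rows", "kwargs": {
  "moves": [
    [[-0.002,-0.02,-0.007,-1,1],[-0.002,-0.029,-0.01,-1,1],[-0.002,-0.029,-0.011,-1,1],[-0.002,-0.029,-0.011,-1,1],[-0.002,-0.029,-0.012,-1,1],[-0.002,-0.028,-0.012,-1,1],[-0.002,-0.028,-0.013,-1,1],[-0.002,-0.028,-0.013,-1,1],[-0.002,-0.028,-0.014,-1,1],[-0.002,-0.028,-0.014,-1,1]]
  ]
}}

```text
time: 14.75
tool_pos: [0.4383, -0.0411, 0.2707]
tool_rot: [-0.768, 1.554, 2.879]
contact_force: [0.5, 0.4, 0.1]
opening: 0.0918
```

Run:
```python
from h import *
plan(.445,.262,.29,jaw=118.9,n=10)
```

```text
t 14.75 tcp [ 0.4383 -0.0411  0.2707] jaw -61.04 tilt [-0.0164  0.0044] dworld [0.0067 0.3031 0.0193] turn 0.06
[np.float64(-1.8), np.float64(-26.2), np.float64(-15.2), np.float64(0.01)] [np.float64(-1.8), np.float64(-26.2), np.float64(-15.2), np.float64(0.01)] [np.float64(-1.8), np.float64(-26.2), np.float64(-15.2), np.float64(0.01)] [np.float64(-1.8), np.float64(-26.2), np.float64(-15.2), np.float64(0.01)] [np.float64(-1.8), np.float64(-26.2), np.float64(-15.2), np.float64(0.01)] [np.float64(-1.8), np.float64(-26.2), np.float64(-15.2), np.float64(0.01)] [np.float64(-1.8), np.float64(-26.2), np.float64(-15.2), np.float64(0.01)] [np.float64(-1.8), np.float64(-26.2), np.float64(-15.2), np.float64(0.01)] [np.float64(-1.8), np.float64(-26.2), np.float64(-15.2), np.float64(0.01)] [np.float64(-1.8), np.float64(-26.2), np.float64(-15.2), np.float64(0.01)]
```

Call:
{"fn": "play_rows", "kwargs": {
  "moves": [
    [[-0.002,-0.028,-0.016,0,1],[-0.002,-0.028,-0.016,0,1],[-0.002,-0.028,-0.016,0,1],[-0.003,-0.028,-0.016,0,1],[-0.003,-0.028,-0.016,0,1],[-0.003,-0.028,-0.016,0,1],[-0.002,-0.028,-0.016,0,1],[-0.002,-0.02,-0.012,0,1],[-0.001,-0.01,-0.006,0,1],[0,-0.004,-0.002,0,1]]
  ]
}}

```text
time: 15.75
tool_pos: [0.4322, 0.2367, 0.2727]
tool_rot: [-0.511, 1.516, 3.14]
contact_force: [-0.1, -0.8, 0.3]
opening: 0.0919
```

Run:
```python
from h import *
robot.read_camera("wrist")
plan(.476,.287,.29,jaw=118.9,n=1)
c=robot.get_calibration("wrist");np.save("w5.npy",c["view"])
im=robot.read_camera("wrist"); cv2.imwrite("pics/w5.png",im[:,:,::-1])
print(robot.spot_in("wrist","probe"))
```

```text
t 15.80 tcp [0.4321 0.2367 0.2725] jaw -60.87 tilt [-0.0551  0.0003] dworld [0.0439 0.0503 0.0175] turn 0.23
[np.float64(-19.8), np.float64(-23.0), np.float64(-61.9), np.float64(0.23)] 
[{'point': [319.8, 255.0], 'score': 0.96}, {'point': [291.3, 112.6], 'score': 0.89}]
```

View pics/w5.png

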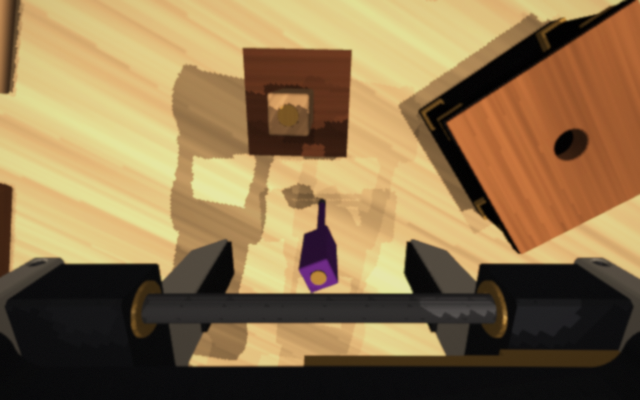

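Run:
```python
from h import *
print(robot.observe()["qpos"].round(4))
c=robot.get_calibration("wrist");c["view"]=np.load("w5.npy")
im=cv2.imread("pics/w5.png")[35:170,230:370]; cv2.imwrite("pics/w5c.png",cv2.resize(im,None,fx=5,fy=4.4,interpolation=cv2.INTER_CUBIC))
print(fitsq([(c,[(244,49),(351,50),(346,157),(251,157)])],.045,.13,(.476,.287)))
print(fitsq([(c,[(267,87),(310,87),(309,136),(269,136)])],.014,.2,(.476,.287)))
for z in (.15,.17,.19):print(topix(c,np.array([319,278.]),z))
```

```text
[0.3312 0.2765 1.4884 0.0178 1.4272 1.3911]
(np.float64(0.47687303989629903), np.float64(0.28836878442075253), np.float64(28.7126222454548), np.float64(1.0331725623784778))
(np.float64(0.4794389024280194), np.float64(0.28988334627641693), np.float64(28.71047233130745), np.float64(2.1031452804058097))
[0.34474895 0.19301084]
[0.35697279 0.19924621]
[0.36919662 0.20548159]
```

View pics/w5c.png

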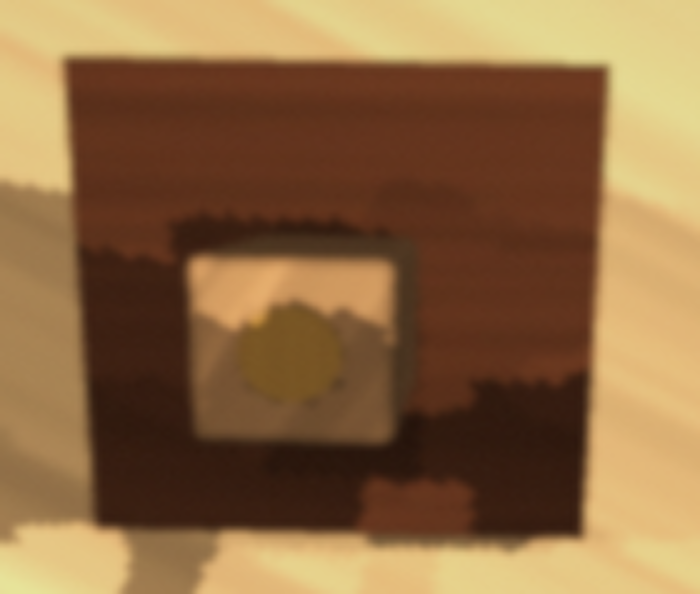

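Call:
{"fn": "play_rows", "kwargs": {
  "moves": [
    [[-0.003,-0.002,-0.005,0,1],[-0.003,-0.003,-0.008,0,1],[-0.003,-0.003,-0.008,0,1],[-0.003,-0.003,-0.008,0,1],[-0.003,-0.003,-0.008,0,1],[-0.002,-0.003,-0.008,0,1],[-0.001,-0.002,-0.006,0,1],[0,-0.001,-0.003,0,1],[0,0,0,0,1],[0,0,0,0,1]]
  ]
}}

```text
time: 16.9
tool_pos: [0.4762, 0.2801, 0.291]
tool_rot: [-0.509, 1.519, 3.136]
contact_force: [-0.5, 0.1, -0.6]
opening: 0.0917
```

Run:
```python
from h import *
c=robot.get_calibration("wrist");c["view"]=np.load("w5.npy")
print(fitsq([(c,[(268,93.6),(308.8,93.6),(308.6,135.2),(269.2,134.3)])],.014,.2,(.476,.287)))
robot.read_camera("wrist")
plan(.477,.288,.29,jaw=118.8,n=1)
c=robot.get_calibration("wrist");np.save("w6.npy",c["view"])
im=robot.read_camera("wrist"); cv2.imwrite("pics/w6.png",im[:,:,::-1])
plan(.477,.288,.29,jaw=118.8,n=1)
```

```text
(np.float64(0.47774509565619383), np.float64(0.28909391015195895), np.float64(28.370762132886114), np.float64(0.859592979658593))
t 16.95 tcp [0.4761 0.2801 0.291 ] jaw -61.22 tilt [-0.0521  0.0003] dworld [ 0.0009  0.0079 -0.001 ] turn -0.02
[np.float64(0.9), np.float64(-6.5), np.float64(-4.6), np.float64(-0.02)] 
t 17.00 tcp [0.4761 0.28   0.2911] jaw -61.22 tilt [-0.052   0.0004] dworld [ 0.0009  0.008  -0.0011] turn -0.02
[np.float64(1.0), np.float64(-6.5), np.float64(-4.7), np.float64(-0.02)]
```

View pics/w6.png

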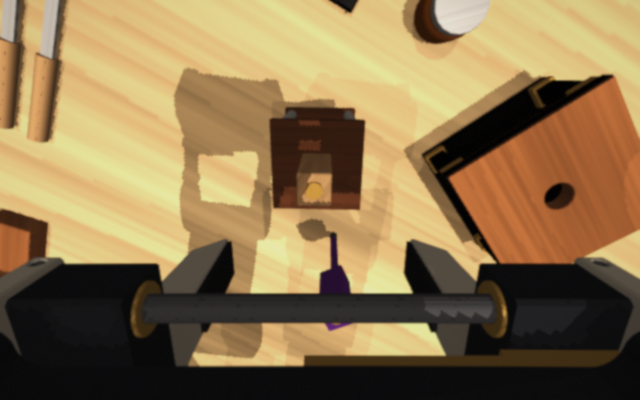

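Call:
{"fn": "play_rows", "kwargs": {
  "moves": [
    [[0,0.028,0.016,0,1],[0,0.028,0.016,0,1],[0,0.028,0.016,0,1],[0,0.028,0.016,0,1],[0,0.028,0.016,0,1],[0,-0.016,-0.009,0,1],[0,-0.016,-0.009,0,1],[0,-0.016,-0.009,0,1],[0,-0.016,-0.009,0,1],[0,0,0,0,1]]
  ]
}}

```text
time: 18.0
tool_pos: [0.4724, 0.185, 0.292]
tool_rot: [-0.497, 1.52, 3.141]
contact_force: [-0.5, -0.5, -0.3]
opening: 0.0919
```

Run:
```python
from h import *
plan(.477,.288,.29,jaw=118.8,n=1)
print(robot.observe()["qpos"].round(4))
```

```text
t 18.00 tcp [0.4724 0.185  0.292 ] jaw -61.53 tilt [-0.0504  0.    ] dworld [ 0.0046  0.103  -0.002 ] turn -0.33
[np.float64(1.7), np.float64(-88.3), np.float64(-53.3), np.float64(-0.33)] 
[0.2152 0.2945 1.4127 0.0108 1.4837 1.2874]
```

Call:
{"fn": "play_rows", "kwargs": {
  "moves": [
    [[0.003,-0.028,-0.016,0,1],[0.003,-0.028,-0.016,0,1],[0.003,-0.014,-0.009,0,1],[-0.003,-0.009,-0.006,-0.3,1],[0,-0.005,-0.003,0,1],[0,0,0,0,1],[0,0,0,0,1],[0,0,0,0,1],[0,0,0,0,1],[0,0,0,0,1]]
  ]
}}

```text
time: 19.0
tool_pos: [0.4771, 0.2793, 0.2868]
tool_rot: [-0.424, 1.522, -3.067]
contact_force: [-0.3, -0.3, 0.0]
opening: 0.0918
```

Run:
```python
from h import *
plan(.477,.288,.22,jaw=118.7,n=1)
print(robot.observe()["qpos"].round(4))
```

```text
t 19.00 tcp [0.4771 0.2793 0.2868] jaw -61.48 tilt [-0.0487 -0.0036] dworld [-0.0001  0.0087 -0.0668] turn -0.18
[np.float64(66.7), np.float64(-6.3), np.float64(-7.0), np.float64(-0.18)] 
[0.3824 0.3837 1.2969 0.0148 1.5076 1.4537]
```

Call:
{"fn": "play_rows", "kwargs": {
  "moves": [
    [[0.005,-0.002,-0.002,0,1],[0.01,-0.002,-0.002,-0.2,1],[0.012,-0.002,-0.002,0,1],[0.012,0,-0.001,0,1],[0.012,0,0,0,1],[0.01,0,0,0,1],[0.004,0,0,0,1],[0,0,0,0,1],[0,0,0,0,1],[0,0,0,0,1]]
  ]
}}

```text
time: 20.0
tool_pos: [0.4762, 0.2886, 0.2138]
tool_rot: [-0.406, 1.518, -3.045]
contact_force: [0.7, -0.1, -0.0]
opening: 0.0918
```

Run:
```python
from h import *
plan(.477,.288,.15,jaw=118.7,n=1)
c=robot.get_calibration("wrist");np.save("w7.npy",c["view"])
im=robot.read_camera("wrist"); cv2.imwrite("pics/w7.png",im[:,:,::-1])
```

```text
t 20.00 tcp [0.4762 0.2886 0.2138] jaw -61.24 tilt [-0.0523 -0.005 ] dworld [ 0.0008 -0.0006 -0.0638] turn 0.06
[np.float64(63.7), np.float64(2.2), np.float64(-3.5), np.float64(0.06)]
```

View pics/w7.png

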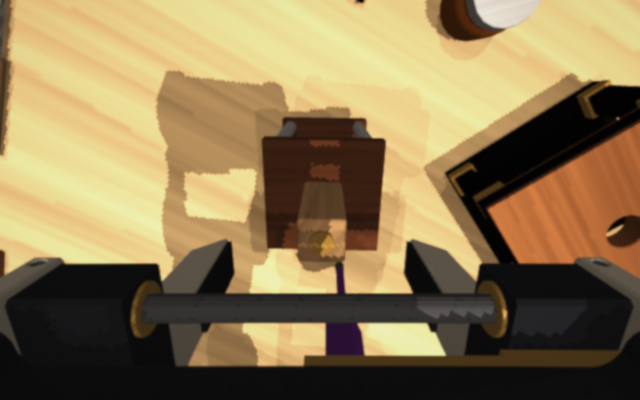

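Call:
{"fn": "play_rows", "kwargs": {
  "moves": [
    [[0.004,0,0,0,1],[0.008,0,-0.001,0,1],[0.01,0.001,-0.001,0,1],[0.01,0,-0.001,0,1],[0.01,0.001,0,0,1],[0.01,0,0,0,1],[0.006,0,0,0,1],[0.003,0,0,0,1],[0,0,0,0,1],[0,0,0,0,1]]
  ]
}}

```text
time: 21.05
tool_pos: [0.4767, 0.2878, 0.1471]
tool_rot: [-0.406, 1.518, -3.045]
contact_force: [-0.4, 0.7, 0.7]
opening: 0.0917
```

Run:
```python
from h import *
plan(.477,.288,.15,jaw=118.7,n=1)
for n in ("wrist","side"):
    im=robot.read_camera(n); cv2.imwrite(f"pics/{n}8.png",im[:,:,::-1] if n=="wrist" else cv2.resize(im[160:320,200:400,::-1],None,fx=3.5,fy=3.5))
print(robot.observe()["contact_force"])
```

```text
t 21.05 tcp [0.4767 0.2878 0.1471] jaw -61.26 tilt [-0.0524 -0.0051] dworld [0.0003 0.0002 0.0029] turn 0.04
[np.float64(-2.9), np.float64(-0.1), np.float64(-0.2), np.float64(0.04)] 
[-0.65628437  0.50882005  0.41463877]
```

View pics/wrist8.png

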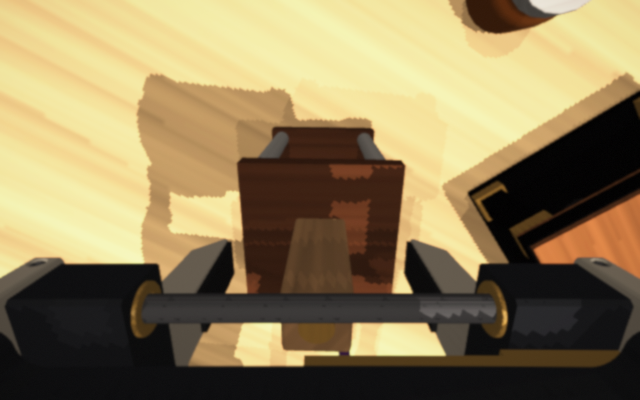

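View pics/side8.png

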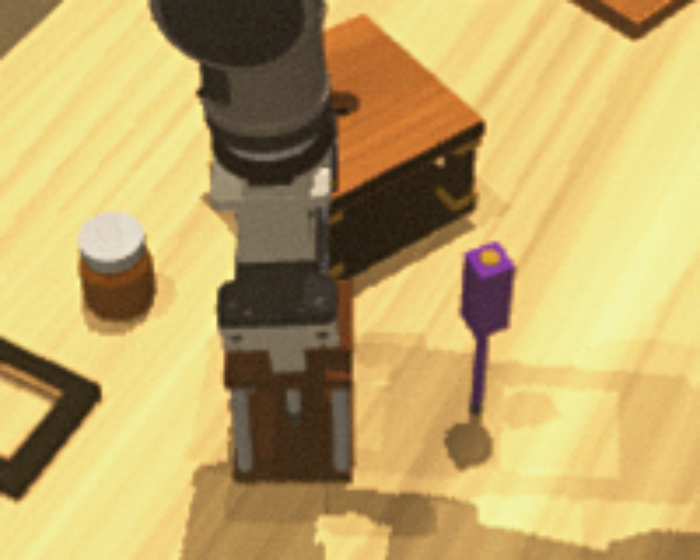

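Call:
{"fn": "play_rows", "kwargs": {
  "moves": [
    [[0,0,0,0,0.3],[0,0,0,0,0],[0,0,0,0,-0.2],[0,0,0,0,-0.5],[0,0,0,0,-1],[0,0,0,0,-1],[0,0,0,0,-1],[0,0,0,0,-1],[0,0,0,0,-1],[0,0,0,0,-1]]
  ],
  "grip_force": 30
}}

```text
time: 22.15
tool_pos: [0.4774, 0.2881, 0.1486]
tool_rot: [-0.423, 1.521, -3.062]
contact_force: [0.5, 0.1, 0.6]
opening: 0.0279
```

Call:
{"fn": "play_rows", "kwargs": {
  "moves": [
    [[0,0,0,0,-1],[0,0,0,0,-1],[0,0,0,0,-1],[-0.002,0,0,0,-1],[-0.004,0,0,0,-1],[-0.006,0,0,0,-1],[-0.008,0,0,0,-1],[-0.008,0,0,0,-1],[-0.006,0,0,0,-1],[0,0,0,0,-1]]
  ],
  "grip_force": 30
}}

```text
time: 23.15
tool_pos: [0.4791, 0.2882, 0.1855]
tool_rot: [-0.421, 1.521, -3.06]
contact_force: [-0.6, -0.9, -0.9]
opening: 0.0279
```

Run:
```python
from h import *
plan(.477,.288,.31,jaw=118.7,n=1)
print(robot.observe()["contact_force"])
for n in ("side",):
    im=robot.read_camera(n); cv2.imwrite(f"pics/{n}9.png",im[:,:,::-1] if n=="wrist" else cv2.resize(im[160:320,200:400,::-1],None,fx=3.5,fy=3.5))
```

```text
t 23.15 tcp [0.4791 0.2882 0.1855] jaw -61.25 tilt [-0.05   -0.0041] dworld [-0.0021 -0.0002  0.1245] turn 0.05
[np.float64(-124.2), np.float64(-3.4), np.float64(7.7), np.float64(0.05)] 
[-0.61843567 -0.9331829  -0.92091478]
```

View pics/side9.png

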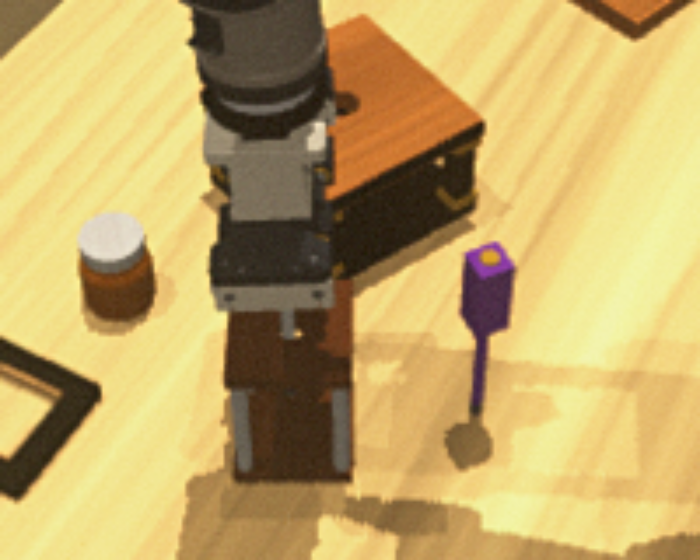

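Call:
{"fn": "play_rows", "kwargs": {
  "moves": [
    [[-0.006,0,0.001,0,-1],[-0.012,0,0.001,0,-1],[-0.015,-0.001,0.001,0,-1],[-0.015,0,0.001,0,-1],[-0.015,-0.001,0.001,0,-1],[-0.015,0,0.001,0,-1],[-0.015,-0.001,0.001,0,-1],[-0.012,0,0.001,0,-1],[-0.008,0,0,0,-1],[-0.004,0,0,0,-1]]
  ]
}}

```text
time: 24.2
tool_pos: [0.4753, 0.2867, 0.312]
tool_rot: [-0.412, 1.52, -3.051]
contact_force: [-0.7, 0.2, -1.8]
opening: 0.0282
```

Run:
```python
from h import *
plan(.570,.047,.31,jaw=118.7,n=1)
o=robot.observe(); print(o["contact_force"],o["qpos"].round(3))
for n in ("side",):
    im=robot.read_camera(n); cv2.imwrite(f"pics/{n}10.png",im[:,:,::-1] if n=="wrist" else cv2.resize(im[160:320,200:400,::-1],None,fx=3.5,fy=3.5))
```

```text
t 24.20 tcp [0.4753 0.2867 0.312 ] jaw -61.26 tilt [-0.0507 -0.0046] dworld [ 0.0947 -0.2397 -0.002 ] turn 0.04
[np.float64(-1.7), np.float64(255.7), np.float64(32.4), np.float64(0.04)] 
[-0.71044375  0.19935274 -1.83102379] [0.396 0.379 1.236 0.015 1.575 1.464]
```

View pics/side10.png

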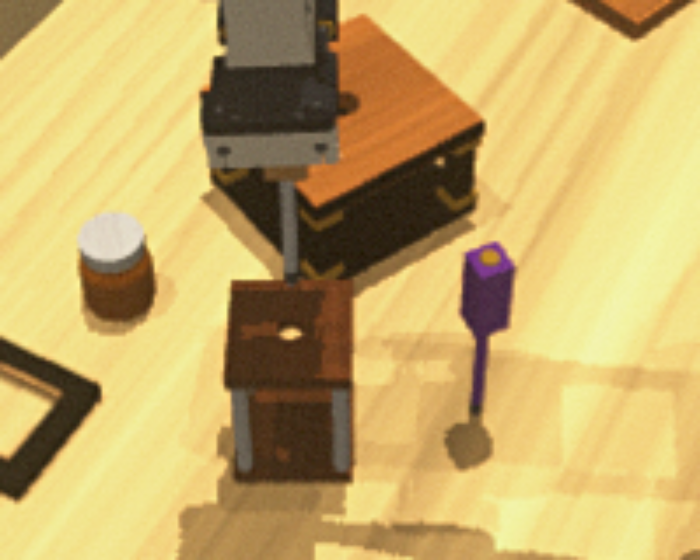

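Call:
{"fn": "play_rows", "kwargs": {
  "moves": [
    [[0,0.006,0.001,0,-1],[0,0.01,0.001,0,-1],[0,0.013,0.001,0,-1],[0,0.013,0.002,0,-1],[0,0.013,0.002,0,-1],[0,0.013,0.002,0,-1],[0,0.013,0.002,0,-1],[0,0.013,0.002,0,-1],[0,0.013,0.002,0,-1],[0,0.013,0.002,0,-1]]
  ]
}}

```text
time: 25.25
tool_pos: [0.5211, 0.1626, 0.3082]
tool_rot: [-0.383, 1.516, -3.024]
contact_force: [0.2, 0.6, -1.4]
opening: 0.0277
```

Run:
```python
from h import *
plan(.570,.047,.31,jaw=118.7,n=1)
```

```text
t 25.25 tcp [0.5211 0.1626 0.3082] jaw -61.29 tilt [-0.0545 -0.0065] dworld [ 0.0489 -0.1156  0.0018] turn 0.01
[np.float64(-3.7), np.float64(124.8), np.float64(12.9), np.float64(0.01)]
```

Call:
{"fn": "play_rows", "kwargs": {
  "moves": [
    [[0,0.013,0.001,0,-1],[0,0.015,0.002,0,-1],[-0.001,0.015,0.002,0,-1],[-0.001,0.015,0.002,0,-1],[-0.001,0.015,0.002,0,-1],[0,0.015,0.001,0,-1],[0,0.013,0.001,0,-1],[0,0.01,0.001,0,-1],[0,0.005,0,0,-1],[0,0,0,0,-1]]
  ]
}}

```text
time: 26.25
tool_pos: [0.5712, 0.0432, 0.3091]
tool_rot: [-0.382, 1.516, -3.025]
contact_force: [0.4, -0.0, -1.2]
opening: 0.0274
```

Run:
```python
from h import *
robot.read_camera("wrist")
plan(.570,.047,.31,jaw=118.7,n=1)
c=robot.get_calibration("wrist");np.save("w11.npy",c["view"])
for n in ("wrist","side","top"):
    im=robot.read_camera(n); cv2.imwrite(f"pics/{n}11.png",im[:,:,::-1])
a=cv2.imread("pics/side11.png")[110:250,230:370]; cv2.imwrite("pics/side11c.png",cv2.resize(a,None,fx=4,fy=4,interpolation=cv2.INTER_CUBIC))
```

```text
t 26.30 tcp [0.571  0.0435 0.3092] jaw -61.42 tilt [-0.0546 -0.0063] dworld [-0.001   0.0035  0.0008] turn -0.12
[np.float64(-0.8), np.float64(-3.6), np.float64(-0.7), np.float64(-0.12)]
```

View pics/wrist11.png

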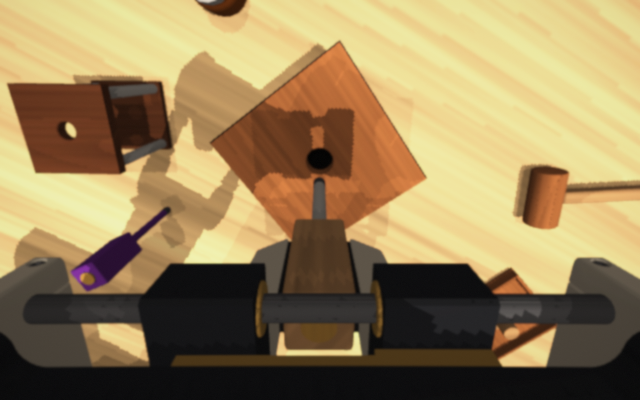

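View pics/side11c.png

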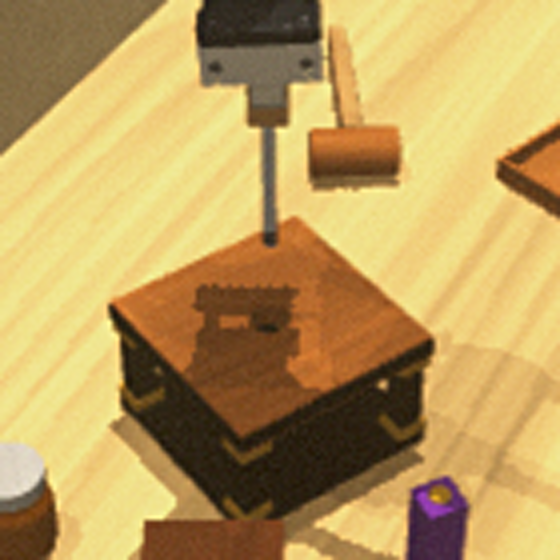

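View pics/top11.png

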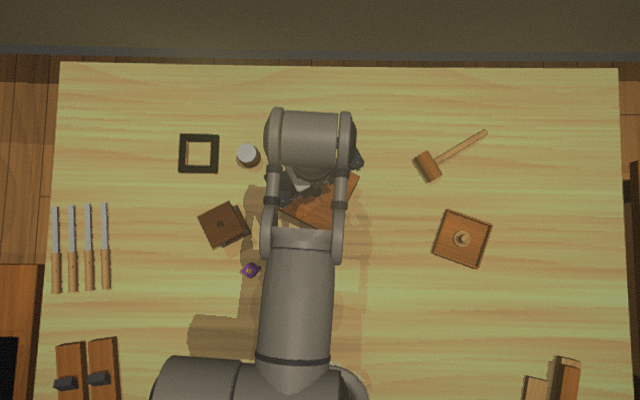

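Run:
```python
from h import *
a=cv2.imread("pics/wrist11.png")[135:265,255:385]; cv2.imwrite("pics/w11c.png",cv2.resize(a,None,fx=5,fy=4.5,interpolation=cv2.INTER_CUBIC))
c=robot.get_calibration("wrist");c["view"]=np.load("w11.npy")
print("hole wrist",topix(c,np.array([320,159.]),.11))
print(fitsq([(c,[(340,41),(426,178),(210,142)])],.085,.11,(.567,.045)))
print("tip",topix(c,np.array([319,181.]),.1806),"stemtop",topix(c,np.array([319.5,219]),.2906))
```

```text
hole wrist [0.57162822 0.04832686]
(np.float64(0.5698515541649639), np.float64(0.04802589888347131), np.float64(64.16256826829996), np.float64(0.22600748706717952))
tip [0.56970422 0.0469878 ] stemtop [0.58221545 0.05109319]
```

View pics/w11c.png

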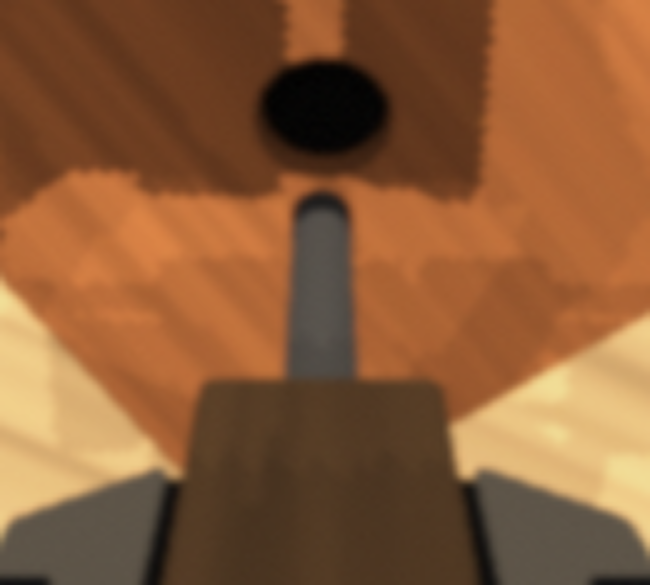

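Run:
```python
from h import *
c=robot.get_calibration("wrist");c["view"]=np.load("w11.npy")
for dz in(-.002,0,.002):
  print("tip",topix(c,np.array([319.3,182.8]),.1806+dz),"edge",topix(c,np.array([319.5,219.4]),.2906+dz)-np.array([.877,.48])*.014)
print("hole",topix(c,np.array([320,160.1]),.11))
S=robot.get_calibration("side")
print(proj(S,[[.570,.0475,.11],[.57,.0475,.1806],[.57,.0475,.2906]]))
```

```text
tip [0.56774291 0.04565155] edge [0.56889305 0.04384296]
tip [0.56834212 0.04593712] edge [0.56971677 0.04425263]
tip [0.56894133 0.04622269] edge [0.57054049 0.0446623 ]
hole [0.57054475 0.04773418]
[[296.97816124 188.62749931]
 [296.813709   170.33181924]
 [296.53842147 138.80721035]]
```

Run:
```python
from h import *
plan(.5723,.0457,.255,jaw=118.7,n=1)
```

```text
t 26.45 tcp [0.5708 0.0443 0.3094] jaw -61.35 tilt [-0.0543 -0.0063] dworld [ 0.0015  0.0014 -0.0544] turn -0.05
[np.float64(54.3), np.float64(0.7), np.float64(-4.7), np.float64(-0.05)]
```

Call:
{"fn": "play_rows", "kwargs": {
  "moves": [
    [[0.004,0,-0.001,0,-1],[0.007,0,-0.001,0,-1],[0.009,0,-0.001,0,-1],[0.009,0.001,-0.001,0,-1],[0.009,0,-0.001,0,-1],[0.006,0,0,0,-1],[0.004,0,0,0,-1],[0.002,0,0,0,-1],[0,0,0,0,-1],[0,0,0,0,-1]]
  ]
}}

```text
time: 27.45
tool_pos: [0.5721, 0.0473, 0.2539]
tool_rot: [-0.395, 1.514, -3.034]
contact_force: [0.1, 0.7, -1.6]
opening: 0.0279
```

Run:
```python
from h import *
robot.read_camera("wrist");robot.read_camera("wrist")
plan(.5723,.0457,.255,jaw=118.7,n=1)
c=robot.get_calibration("wrist");np.save("w12.npy",c["view"])
for n in ("wrist","side"):
    im=robot.read_camera(n); cv2.imwrite(f"pics/{n}12.png",im[:,:,::-1])
a=cv2.imread("pics/side12.png")[130:230,240:350]; cv2.imwrite("pics/side12c.png",cv2.resize(a,None,fx=6,fy=6,interpolation=cv2.INTER_CUBIC))
a=cv2.imread("pics/wrist12.png")[135:265,255:385]; cv2.imwrite("pics/w12c.png",cv2.resize(a,None,fx=5,fy=4.5,interpolation=cv2.INTER_CUBIC))
```

```text
t 27.55 tcp [0.5722 0.0473 0.254 ] jaw -61.21 tilt [-0.056  -0.0061] dworld [ 0.0001 -0.0016  0.001 ] turn 0.09
[np.float64(-1.0), np.float64(1.5), np.float64(0.7), np.float64(0.09)]
```

View pics/w12c.png

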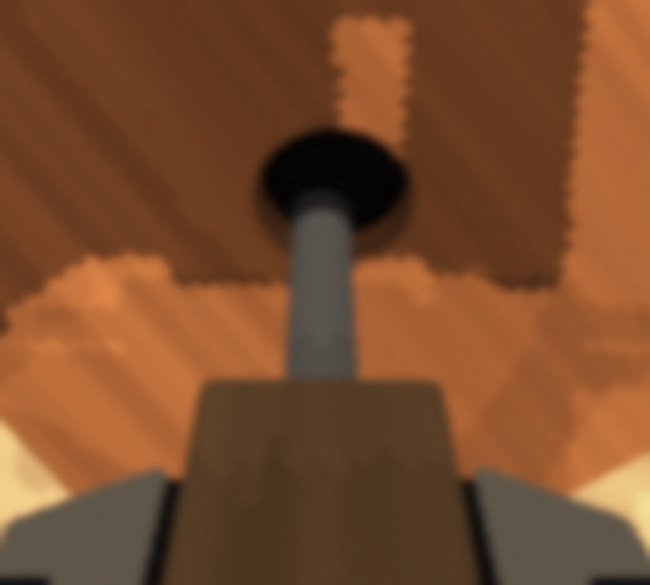

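View pics/side12c.png

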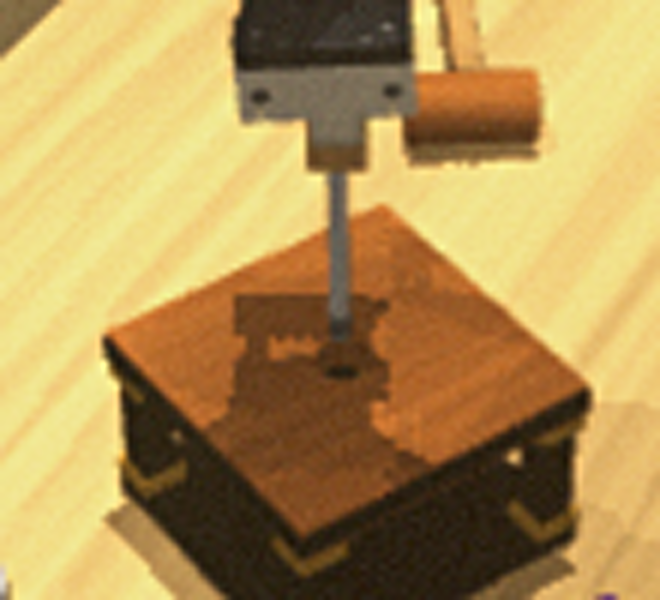

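Run:
```python
from h import *
c=robot.get_calibration("wrist");c["view"]=np.load("w12.npy")
h=topix(c,np.array([321.6,177.7]),.11); t=topix(c,np.array([319.4,183.0]),.254-.1286)
e=topix(c,np.array([319.5,219.4]),.2354)-np.array([.877,.48])*.014
print("hole",h,"tip",t,"base",e)
a=np.linspace(0,2*np.pi,60)
im=cv2.imread("pics/wrist12.png")
im=cv2.resize(im,None,fx=4,fy=4,interpolation=cv2.INTER_CUBIC)
for p,z,r,col in ((h,.11,.015,(0,255,0)),(h,.09,.015,(0,120,255)),(t,.1254,.005,(255,255,0))):
    q=proj(c,np.c_[p[0]+r*np.cos(a),p[1]+r*np.sin(a),0*a+z])
    cv2.polylines(im,[np.int32(q*4+2)],True,col,1)
cv2.imwrite("pics/o12.png",im[540:1000,1000:1560])
S=robot.get_calibration("side")
print(proj(S,[[*h,.11],[*t,.1254],[*e,.2354]]))
```

```text
hole [0.5701522  0.04814587] tip [0.56916313 0.04963666] base [0.57078662 0.04812081]
[[296.82629611 188.74270471]
 [296.84024675 185.28524176]
 [296.31802254 155.15485845]]
```

View pics/o12.png

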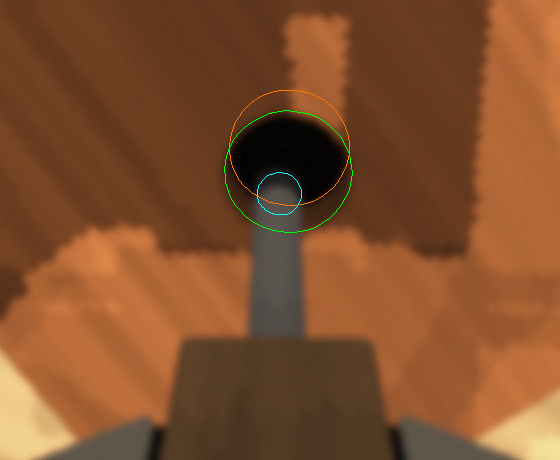

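Run:
```python
from h import *
plan(.5726,.0463,.217,n=1)
```

```text
t 27.65 tcp [0.5722 0.0474 0.254 ] jaw -61.21 tilt [-0.0559 -0.006 ] dworld [ 0.0004 -0.0011 -0.037 ] turn 0.00
[np.float64(36.9), np.float64(1.9), np.float64(-1.8), 0.0]
```

Call:
{"fn": "play_rows", "kwargs": {
  "moves": [
    [[0.002,0.001,0,0,-1],[0.004,0.001,0,0,-1],[0.005,0,-0.001,0,-1],[0.005,0,0,0,-1],[0.005,0,-0.001,0,-1],[0.005,0,0,0,-1],[0.004,0,0,0,-1],[0.002,0,0,0,-1],[0,0,0,0,-1],[0,0,0,0,-1]]
  ]
}}

```text
time: 28.65
tool_pos: [0.573, 0.0463, 0.2186]
tool_rot: [-0.397, 1.514, -3.036]
contact_force: [0.2, -0.3, -1.9]
opening: 0.0274
```

```bash
cat > look.py <<'E'
from h import *
import sys
k=sys.argv[1]
robot.read_camera("wrist")
plan(.5726,.0463,.1795,n=1); print(robot.observe()["contact_force"])
c=robot.get_calibration("wrist");np.save(f"w{k}.npy",c["view"])
for n in ("wrist","side"):
    im=robot.read_camera(n); cv2.imwrite(f"pics/{n}{k}.png",im[:,:,::-1])
a=cv2.imread(f"pics/side{k}.png")[140:240,240:350]; cv2.imwrite(f"pics/side{k}c.png",cv2.resize(a,None,fx=6,fy=6,interpolation=cv2.INTER_CUBIC))
im=cv2.imread(f"pics/wrist{k}.png")
im=cv2.resize(im,None,fx=4,fy=4,interpolation=cv2.INTER_CUBIC)
a=np.linspace(0,2*np.pi,60)
for z,col in ((.11,(0,255,0)),(.09,(0,120,255))):
    q=proj(c,np.c_[.5702+.015*np.cos(a),.0481+.015*np.sin(a),0*a+z])
    cv2.polylines(im,[np.int32(q*4+2)],True,col,1)
cv2.imwrite(f"pics/o{k}.png",im[540:1000,1000:1560])
E
python3 look.py 13
```

```text
t 28.70 tcp [0.573  0.0463 0.2186] jaw -61.21 tilt [-0.0567 -0.006 ] dworld [-0.0004 -0.     -0.0391] turn 0.00
[np.float64(39.1), np.float64(0.7), np.float64(-1.7), 0.0] 
[ 0.48122295 -0.88027636 -2.03391646]
```

View pics/o13.png

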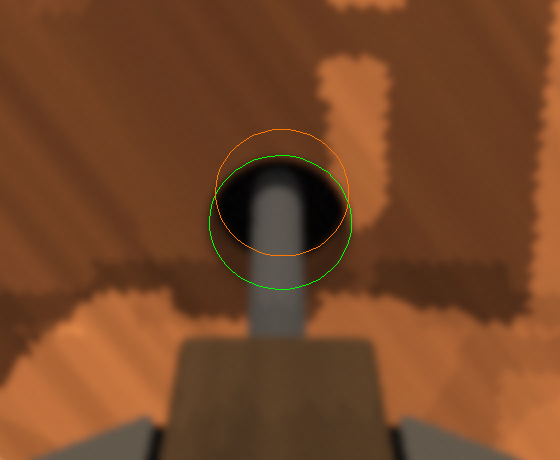

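View pics/side13c.png

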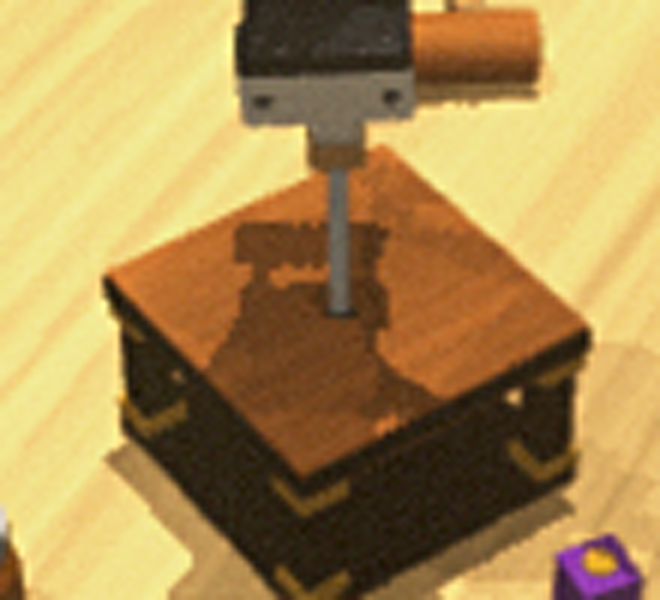

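Call:
{"fn": "play_rows", "kwargs": {
  "moves": [
    [[0.002,0,0,0,-1],[0.004,0.001,0,0,-1],[0.005,0,-0.001,0,-1],[0.006,0,0,0,-1],[0.006,0,-0.001,0,-1],[0.005,0,0,0,-1],[0.004,0,0,0,-1],[0.003,0,0,0,-1],[0,0,0,0,-1],[0,0,0,0,-1]]
  ]
}}

```text
time: 29.8
tool_pos: [0.5732, 0.0462, 0.1802]
tool_rot: [-0.398, 1.513, -3.037]
contact_force: [-0.2, 0.2, -0.7]
opening: 0.0276
```

```bash
python3 look.py 14
```

```text
t 29.85 tcp [0.5731 0.0462 0.1802] jaw -61.21 tilt [-0.057 -0.006] dworld [-0.0005  0.0001 -0.0007] turn 0.00
[np.float64(0.7), np.float64(-0.3), np.float64(0.4), 0.0] 
[-0.43557926  1.02682382 -2.20469149]
```

View pics/o14.png

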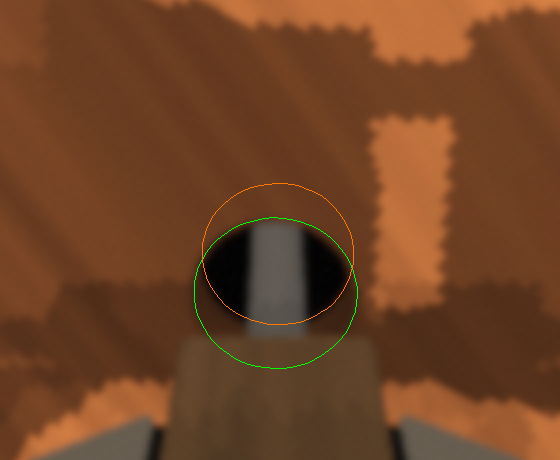

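View pics/side14c.png

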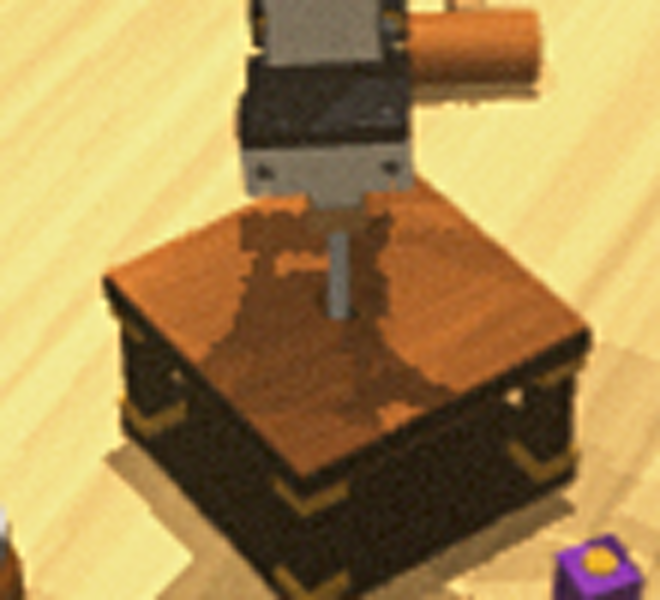

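Run:
```python
from h import *
plan(.5731,.0462,.1802,n=1); o=robot.observe(); print(o["opening"],np.abs(o["qvel"]).max())
print(robot.hand_in())
```

```text
t 29.95 tcp [0.5732 0.0462 0.1804] jaw -61.21 tilt [-0.0567 -0.006 ] dworld [-0.0001  0.     -0.0002] turn 0.00
[np.float64(0.2), np.float64(-0.1), np.float64(0.1), 0.0] 
0.02749364913640999 0.0010872834920318901
the job is handed in; nothing more can be done
None
```

I moved the dust cap to the tray, where it stands knob up. I then took the wooden-handled probe from its stand and lowered it through the hole. I handed the job in at about 30 s with the probe still held in the gripper.

**Last checks**
- **Centring:** the wrist picture put the stem's axis about 1 mm or less from the hole's centre.
- **Depth:** the tip is at about z = 0.052 m, against a midpoint of 0.051 m. I worked this out from the gripper pose and the probe's known length, because the tip itself is out of sight under the panel.
- **Uprightness:** the probe leans about 1°, measured just above the hole. The gripper itself had drifted to about 3.3° off vertical during the fast move from the tray to the stand. I gripped the probe while it stood upright in the stand and moved slowly after that, so it did not take on that tilt.
- **Contact:** the force readings stayed within about 2.5 N at every reading I took, and nothing suggested the probe touched the carcass. The grip opening held steady at about 28 mm, matching the handle.
- **Bystanders:** the top picture, taken with the probe above the hole, showed the cap upright in the tray, and the jar, frame and mallet where they were. The purple look-alike probe was not touched.

**Disagreement:** the first side and top measurements differed by up to about 8 mm for the carcass, and by up to 20 mm in y for the tray. I used the close wrist pictures instead. For the hole, the later side pictures agreed with them once I allowed for the rim hiding part of it.

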